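# Hold the vanity bin open and let its lid down softly

## Robot

A 7-joint arm with a two-finger parallel gripper is mounted at the origin on the work surface. World frame = base frame: x ahead of the robot, y to its left, z up, the work surface at z = 0. Lengths are in m, angles in rad, forces in N, time in s.
With the tool pointing down it reaches from about 0.425 to 1.025 m from the base axis. Payload 3.6 kg.
Tool frame: the origin (TCP) lies on the centre line of the jaws, within the pads' length; the fingertips stand 14 mm ahead of it and the grasp point (between the pads) lies 5 mm behind it; z points along the fingers, y is the line along which they close (so a half turn about z gives the same grasp; the last joint's range is limited). The gripper opens to 85 mm and grips with 20 to 120 N. Pads are 22 mm wide; open, the fingers measure 114 mm over their backs; the gripper's body (76 mm by 85 mm) begins 54 mm behind the grasp point. The pads swing forward as they close: fully open they stand 13 mm farther back than shut.
Start: joints at [1.248, 0.591, 0.048, 1.609, -0.033, 0.943, -0.034], TCP at [0.164, -0.706, 0.245] pointing down, gripper open.
Joint ranges: [-2.69, 2.69], [-0.47, 2.24], [-1.27, 1.36], [0.19, 2.51], [-1.53, 4.68], [0.08, 2.07], [-3.09, 3.09]. Speed limits (rad/s): [2.57, 2.57, 3.14, 3.14, 3.14, 3.14, 3.14].

## Interface

Orientations are given as a rotation vector (axis times angle).
In Python, from workcell import * gives the robot as it stands. The module is installed in compiled form; this text tells all that it offers.
- The arm moves only by the tool jog_arm, never from a script. Its argument "rows" is one flat list of numbers, 4 for each row, row after row: the shift along the tool's x, y, z in mm, then the turn about the tool's z in rad. A call has exactly 8 rows; each row shifts and turns the commanded pose from where the row before left it, along the tool's axes as they then stand; what a row does not reach is not made up. A row lasts 1/12 s, in which the tool goes at most 41.7 mm and 7.16 degrees, less where a joint would pass 70% of its speed; a pose out of reach is approached as far as the arm can. A call with a gripper value outside its range is refused whole. "claw" is the finger opening in mm, from 0 to 85.4, set as the call begins (left out, the last holds). The fingers move at their own pace and stop on an object; "grip_force" is the grip in N (left out, the last holds). Time passes only in rows, so rows that do not move let the fingers close, or fill a call up. It gives the time, the measured TCP pose, the force, the opening and the grip force at its end, in the units of the state.
- read_state(): the state, without advancing time (a new reading comes with each control period).
- capture(name): name is "scene" or "side" or "wrist"; returns a dict with "pixels" (384x512x3 uint8, red, green, blue), "fx", "fy", "cx", "cy" (pixels), "origin" and "attitude" of the camera in the world. Camera axes: x right, y down, z forward; pixel columns grow to the right and rows downward; lengths in m; the calibration is good to about 2 mm. The wrist camera is an equidistant fisheye: a pixel r from the principal point sees the ray r / f radians off the axis. A picture is of the moment at which its call begins. There is no depth.
- finish_job(): hands the job in; it is judged then, once.
Trained networks look in a picture, given as the dict that the camera call returned (one of the last four; its "shot" number tells which), for a name from the list of things; names that differ only in an ending like _2 or _b are one class to them, and where a whole thing is asked for, a point or a joint stands for the part that bears it (a point fixed in the world has none). Each returns a list of dicts, best first, with "confidence" (0 to 1); they miss things now and then, are a little off and sometimes report something else, mostly with a low value. They report only what shows in the picture. A call takes as long as a camera call.
- trace(picture, name): "region" (384x512 bool, what is visible of it) and "point" ([column, row] in pixels, amid what is visible of it).
The state is a dict: "clock": time; "q": joint angles; "joint_vel": joint speeds; "effort": joint torques, N m; "ee_pos": TCP position; "tcp_rot": TCP orientation; "wrist_force": force on the tool from outside, world axes, zero at the start; "wrist_torque": the same for the moment, N m; "grip_width": finger opening in m; "finger_force": force on a finger pad.
Only numpy, scipy, OpenCV 4.12 (cv2) and the standard library are available. Lean on these libraries where they do the work, as an engineer would, in place of code of your own. Each camera call takes 0.05 s, during which the arm holds its last target. There are 200 camera calls.

## Task

Press the black paddle of the little bin with the coral lid right down so that its lid swings wide open, and keep it open for three seconds so that I can drop something in. Then let the paddle up slowly, so that the lid comes down gently and closes fully without slamming, and take your hand away. Work it only by the paddle, without touching the lid, and leave the mint bin and everything else on the shelf as they are.

Things in the scene. Friction and masses are not known exactly. Their poses are not given: they have to be found in the camera images.
- coral_bin: white vanity bin with a coral red lid: an open box 130 deep (x) x 110 wide (y) x 86 mm high on a black rubber foot, stuck fast to the shelf; origin at the centre of its underside, +x to the back (lid hinge), -x to the front, where the black press paddle sticks out; the bin to operate
- coral_paddle (a point): centre of the top face of the coral bin's black paddle (36 mm along x, 40 mm along y, 8 mm thick), 145 mm in front of the bin's origin, 80 mm in front of its front wall. Face height 74 mm at rest, 30 mm fully pressed; moves almost straight down, leaning 11 deg either way. Springs back when let go; about 1.5 N to start, 5 N to hold down on a firm stop
- coral_lever (a joint): angle of the coral bin's paddle lever: 0 at rest (up), 0.38 rad fully pressed (down)
- coral_lid (a joint): angle of the coral lid about its hinge at the bin's back edge: 0 closed (top face 95 mm above the shelf), 1.22 rad wide open, always 3.2 times the lever angle. Let go, it slams shut at well over 2 rad/s; coming down over 2 s or more it is gentle
- mint_bin: white vanity bin with a mint green lid: an open box 130 deep (x) x 110 wide (y) x 86 mm high on a black rubber foot, stuck fast to the shelf; origin at the centre of its underside, +x to the back (lid hinge), -x to the front, where the black press paddle sticks out; same build and size, not to be operated; it may stand left or right of the coral one
- mint_lid (a joint): angle of the mint lid: 0 closed; to stay closed
- hairbrush: black plastic hairbrush lying on the shelf, 230 x 58 mm, up to 36 mm high; loose, to be left alone; origin under the joint of handle and head, head to +x
- perfume_tray: clear glass tray 160 x 110 x 14 mm, loose, to be left alone; origin at the centre of its underside
- perfume_bottle: amber glass perfume bottle with a black cap, 45 x 28 x 90 mm, standing on the tray; loose, to be left alone; origin at the centre of its underside
- travel_tin: round aluminium travel tin, 62 mm across, 36 mm high, loose and light, standing nearest the robot; to be left alone; origin at the centre of its underside
- nail_file: wooden nail file lying flat, 170 x 18 x 4 mm, loose, to be left alone; origin at the centre of its underside, long axis x
- cream_jar: green glass cream jar with a white cap, 54 mm across, 50 mm high, loose, to be left alone; origin at the centre of its underside

How it is judged:
By the outcome, as a careful person would: the job done as asked, in the order asked, and still so for the second after the job is handed in, with the robot touching nothing.
It also fails if it takes over 48 s, if anything falls off the work surface, if the arm or the gripper's body presses on something with over 40 N, if the wrist force passes 120 N, or if a joint passes its speed limit or range.

## Working session

There is one attempt and no reset: what is moved stays moved. The work goes in short steps, Python scripts to look and compute and a tool call to move; the robot and the scene stay as the last step left them, time stands still between calls to the robot, and variables do not carry over. Pictures are saved under pics/ and viewed, at most 10 in all, crops included, and the job is handed in when it is done.

Besides the shell and the picture viewer there is one more tool, called after "Emit:" by a JSON object that holds its "op" and its "data", one argument or row to a line. jog_arm: Moves the arm, as the interface text tells. Its arguments: {"type":"object","properties":{"rows":{"type":"array"},"claw":{"type":"number"},"grip_force":{"type":"number"}},"required":["rows"]}

```bash
mkdir -p pics; cat > h.py <<'E'
from workcell import *
import numpy as np, cv2
from scipy.spatial.transform import Rotation as R
def att(c):
    a=np.array(c["attitude"],float)
    return a if a.shape==(3,3) else (R.from_rotvec(a).as_matrix() if a.size==3 else R.from_quat(a).as_matrix())
def onplane(c,p,z):
    d=att(c)@np.array([(p[0]-c["cx"])/c["fx"],(p[1]-c["cy"])/c["fy"],1]); o=np.array(c["origin"])
    return o+d*(z-o[2])/d[2]
def proj(c,P):
    v=att(c).T@(np.array(P)-c["origin"]); return [c["fx"]*v[0]/v[2]+c["cx"],c["fy"]*v[1]/v[2]+c["cy"]]
def save(c,n): cv2.imwrite("pics/"+n,cv2.cvtColor(c["pixels"],cv2.COLOR_RGB2BGR))
E
python3 - <<'E'
from h import *
s=read_state(); print(s["clock"],s["ee_pos"],s["tcp_rot"])
ims=[]
for n in("scene","side"):
    c=capture(n); ims.append(c["pixels"]); print(n,c["origin"],c["attitude"],c["fx"])
    for k,z in(("coral_bin",.05),("coral_paddle",.074),("coral_lid",.095),("mint_bin",.05),("travel_tin",.036),("hairbrush",.02),("perfume_bottle",.05),("cream_jar",.05)):
        for d in trace(c,k)[:2]: print(k,round(d["confidence"],2),np.round(d["point"]),onplane(c,d["point"],z).round(3), d["region"].sum())
    save(c,n+"0.png")
E
```

```text
0.0 [ 0.16426828 -0.70531192  0.24412548] [-3.11880966e+00 -3.58510464e-01  6.18647032e-04]
scene [ 1.29906465 -0.1508103   0.90561631] [-1.92462241 -1.60651578  0.61741541] 393.81372441462884
coral_bin 0.98 [180. 229.] [ 0.647 -0.238  0.05 ] 3353
coral_paddle 0.42 [423. 191.] [0.654 0.447 0.074] 383
coral_lid 0.78 [176. 214.] [ 0.63  -0.241  0.095] 1801
coral_lid 0.72 [424. 190.] [0.665 0.437 0.095] 385
mint_bin 0.67 [362. 203.] [0.645 0.273 0.05 ] 3214
travel_tin 0.88 [247. 159.] [ 0.395 -0.014  0.036] 332
travel_tin 0.23 [102. 178.] [ 0.399 -0.464  0.036] 254
hairbrush 0.83 [389. 150.] [0.422 0.458 0.02 ] 576
perfume_bottle 0.74 [ 82. 226.] [ 0.588 -0.499  0.05 ] 491
cream_jar 0.88 [423. 191.] [0.633 0.464 0.05 ] 365
side [0.39922494 1.08101611 0.74371486] [-0.18837957  2.65430469 -1.51709495] 451.5833566832892
coral_bin 0.9 [246. 168.] [ 0.632 -0.251  0.05 ] 1994
coral_paddle 0.82 [272. 169.] [ 0.538 -0.205  0.074] 273
coral_lid 0.79 [244. 156.] [ 0.636 -0.245  0.095] 680
mint_bin 0.81 [204. 267.] [0.647 0.272 0.05 ] 4498
mint_bin 0.57 [199. 256.] [0.668 0.233 0.05 ] 1929
travel_tin 0.93 [323. 222.] [0.367 0.022 0.036] 402
hairbrush 0.91 [294. 354.] [0.415 0.472 0.02 ] 2366
perfume_bottle 0.59 [269. 136.] [ 0.584 -0.524  0.05 ] 205
perfume_bottle 0.56 [247. 155.] [ 0.644 -0.347  0.05 ] 689
cream_jar 0.58 [194. 343.] [0.611 0.497 0.05 ] 806
```

View pics/scene0.png

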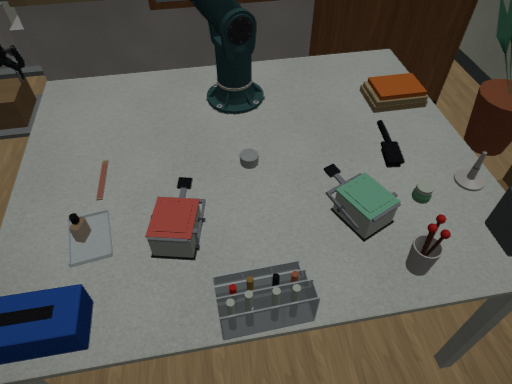

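View pics/side0.png

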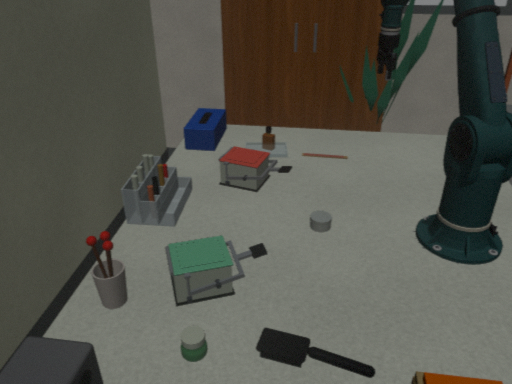

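The coral bin is at about (178,228) in the scene view with its paddle at (185,183). In the side view the paddle is at (285,169). The mint bin is well clear, on the right in the scene view. Next I'll segment the paddle and the lid.

```bash
python3 - <<'E'
from h import *
def blob(c,p,mask):
    n,l,st,ce=cv2.connectedComponentsWithStats(mask.astype(np.uint8))
    i=l[p[1]-3:p[1]+4,p[0]-3:p[0]+4].ravel(); i=i[i>0]
    i=np.bincount(i).argmax(); return ce[i],st[i],l==i
for n,p,q in(("scene",(185,183),(176,214)),("side",(285,169),(244,156))):
    c=capture(n); im=c["pixels"].astype(int)
    ce,st,m=blob(c,p,im.max(2)<60); print(n,ce.round(1),st,"paddle",onplane(c,ce,.071).round(4))
    ce,st,m=blob(c,q,(im[...,0]>1.6*im[...,1])&(im[...,0]>100))
    P=np.array([onplane(c,(u,v),.095)[:2] for v,u in zip(*np.nonzero(m))],np.float32)
    print("lid",cv2.minAreaRect(P))
E
```

```text
scene [184.3 182.6] [177 177  15  12 142] paddle [ 0.4974 -0.2158  0.071 ]
lid ((0.636791467666626, -0.24925246834754944), (0.11480405926704407, 0.13134057819843292), 75.68672180175781)
side [284.3 169. ] [277 166  15   7  72] paddle [ 0.4989 -0.2164  0.071 ]
lid ((0.6332319974899292, -0.244663268327713), (0.11656209826469421, 0.13407522439956665), 74.62274932861328)
```

Emit:
{"op": "jog_arm", "data": {
  "rows": [27,-25,2,0,27,-25,2,0,27,-25,2,0,27,-25,2,0,27,-25,2,0,27,-25,2,0,27,-25,2,0,27,-25,2,0],
  "claw": 0
}}

```text
clock: 1.67
ee_pos: [0.3303, -0.4609, 0.2295]
tcp_rot: [3.121, 0.358, 0.001]
wrist_force: [0.2, 0.6, 0.9]
grip_width: 0.0002
finger_force: 0.0
```

Emit:
{"op": "jog_arm", "data": {
  "rows": [27,-25,2,0,27,-25,2,0,27,-25,2,0,27,-25,2,0,27,-25,2,0,27,-25,2,0,0,0,0,0,0,0,0,0]
}}

```text
clock: 2.33
ee_pos: [0.4552, -0.2768, 0.2174]
tcp_rot: [-3.119, -0.369, -0.002]
wrist_force: [-0.2, -0.1, 0.3]
grip_width: -0.0003
finger_force: 0.0
```

Emit:
{"op": "jog_arm", "data": {
  "rows": [0,0,0,0.12,0,0,0,0.12,0,0,0,0.12,0,0,0,0.11,0,0,0,0,0,0,0,0,0,0,0,0,0,0,0,0]
}}

```text
clock: 3.0
ee_pos: [0.4529, -0.28, 0.2174]
tcp_rot: [3.119, -0.377, 0.0]
wrist_force: [0.3, -0.3, -0.1]
grip_width: 0.0001
finger_force: 0.0
```

```bash
cat > d.py <<'E'
from h import *
import sys
s=read_state(); M=R.from_rotvec(s["tcp_rot"]).as_matrix(); p=np.array(s["ee_pos"])
print(s["clock"],p.round(4),"heading",np.arctan2(M[1,0],M[0,0]).round(3),"z",M[:,2].round(3),"F",np.round(s["wrist_force"],2),s["grip_width"])
print("tool delta mm",(1000*M.T@(np.array([.4965,-.2157,.11])-p)).round(1))
E
python3 d.py
```

```text
3.0 [ 0.4529 -0.28    0.2174] heading -0.24 z [ 0. -0. -1.] F [ 0.27 -0.26 -0.1 ] 0.00014335851658401152
tool delta mm [ 27.  -72.8 107.4]
```

Emit:
{"op": "jog_arm", "data": {
  "rows": [9,-24,0,0,9,-24,0,0,9,-25,0,0,0,0,30,0,0,0,30,0,0,0,30,0,0,0,13,0,0,0,0,0]
}}

```text
clock: 3.67
ee_pos: [0.4947, -0.2142, 0.1113]
tcp_rot: [-3.117, 0.376, 0.01]
wrist_force: [-0.0, -1.2, 0.8]
grip_width: -0.0001
finger_force: 0.0
```

```bash
python3 d.py; python3 - <<'E'
from h import *
a=capture("wrist");b=capture("scene");c=capture("side")
save({"pixels":np.ascontiguousarray(a["pixels"])},"w1.png")
cr=[cv2.resize(b["pixels"][120:270,110:260],(400,400)),cv2.resize(c["pixels"][90:240,200:350],(400,400))]
save({"pixels":np.hstack(cr)},"sc1.png")
E
```

```text
3.6667 [ 0.4947 -0.2142  0.1113] heading -0.24 z [-0.006  0.002 -1.   ] F [-0.04 -1.22  0.84] -0.00014962422995756775
tool delta mm [2.1 1.  1.3]
```

View pics/w1.png

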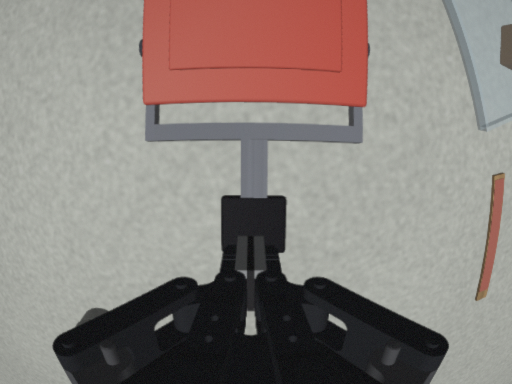

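View pics/sc1.png

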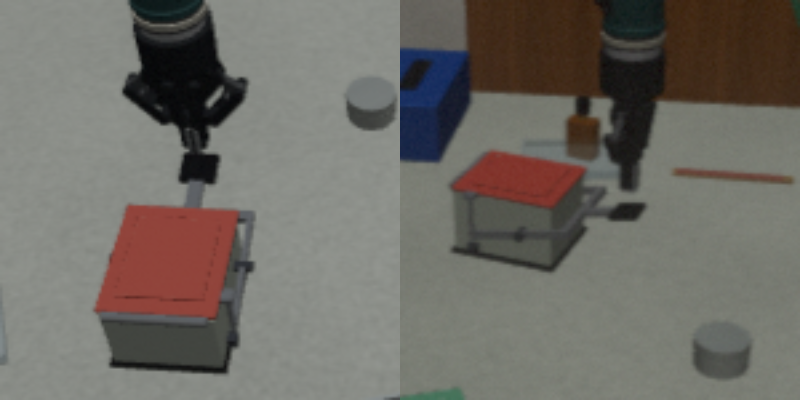

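The wrist view shows the paddle (centre about (253,224)) in line with the shut fingers (column 251), and the lid is well clear. Now I'll press down.

Emit:
{"op": "jog_arm", "data": {
  "rows": [2,1,5,0,0,0,5,0,0,0,5,0,0,0,4,0,0,0,3,0,0,0,3,0,0,0,3,0,0,0,0,0]
}}

```text
clock: 4.48
ee_pos: [0.498, -0.2163, 0.0858]
tcp_rot: [-3.119, 0.378, 0.002]
wrist_force: [-0.0, 0.7, 1.1]
grip_width: 0.0004
finger_force: 0.8
```

Emit:
{"op": "jog_arm", "data": {
  "rows": [0,0,4,0,0,0,4,0,0,0,4,0,0,0,4,0,0,0,4,0,0,0,4,0,0,0,0,0,0,0,0,0]
}}

```text
clock: 5.15
ee_pos: [0.4978, -0.2163, 0.0619]
tcp_rot: [-3.118, 0.378, 0.003]
wrist_force: [-2.2, 0.1, 4.2]
grip_width: -0.0001
finger_force: 1.9
```

```bash
python3 d.py; python3 - <<'E'
from h import *
b=capture("scene");c=capture("side")
cr=[cv2.resize(b["pixels"][120:270,110:260],(400,400)),cv2.resize(c["pixels"][90:240,200:350],(400,400))]
save({"pixels":np.hstack(cr)},"sc2.png")
E
```

```text
5.15 [ 0.4978 -0.2163  0.0619] heading -0.241 z [-0.002  0.001 -1.   ] F [-2.18  0.11  4.18] -9.447244212545692e-05
tool delta mm [ -1.5  -0.3 -48.1]
```

View pics/sc2.png

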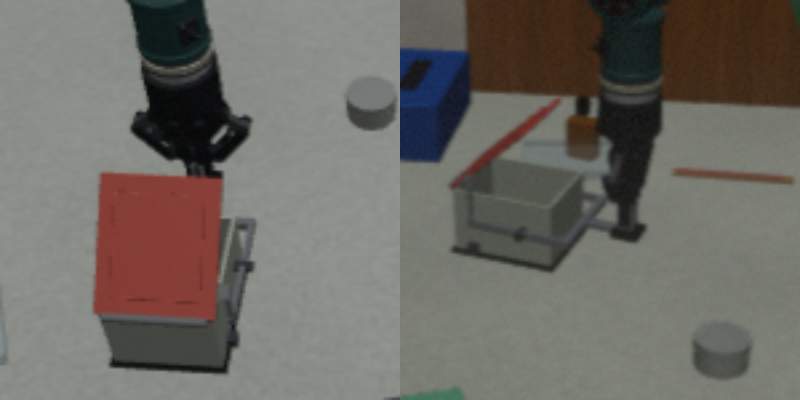

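The lid is about half open and the fingers sit on the paddle, clear of the lid. I'll press on to the stop.

Emit:
{"op": "jog_arm", "data": {
  "rows": [0,0,3,0,0,0,3,0,0,0,3,0,0,0,3,0,0,0,2,0,0,0,2,0,0,0,1,0,0,0,0,0]
}}

```text
clock: 5.92
ee_pos: [0.4997, -0.2168, 0.0455]
tcp_rot: [3.118, -0.378, 0.003]
wrist_force: [-2.3, 0.3, 8.1]
grip_width: -0.0003
finger_force: 3.9
```

Emit:
{"op": "jog_arm", "data": {
  "rows": [0,0,1,0,0,0,1,0,0,0,0,0,0,0,0,0,0,0,0,0,0,0,0,0,0,0,0,0,0,0,0,0]
}}

```text
clock: 6.58
ee_pos: [0.4998, -0.2169, 0.0443]
tcp_rot: [3.118, -0.378, 0.004]
wrist_force: [-2.3, 0.3, 12.7]
grip_width: -0.0002
finger_force: 6.5
```

Emit:
{"op": "jog_arm", "data": {
  "rows": [0,0,1,0,0,0,0,0,0,0,0,0,0,0,0,0,0,0,0,0,0,0,0,0,0,0,0,0,0,0,0,0]
}}

```text
clock: 7.25
ee_pos: [0.4999, -0.2169, 0.0437]
tcp_rot: [3.118, -0.378, 0.005]
wrist_force: [-3.6, 2.0, 15.9]
grip_width: -0.0002
finger_force: 8.1
```

```bash
python3 d.py; python3 - <<'E'
from h import *
b=capture("scene");c=capture("side")
cr=[cv2.resize(b["pixels"][120:270,110:260],(400,400)),cv2.resize(c["pixels"][90:240,200:350],(400,400))]
save({"pixels":np.hstack(cr)},"sc3.png")
E
```

```text
7.25 [ 0.4999 -0.2169  0.0437] heading -0.241 z [ 0.003 -0.001 -1.   ] F [-3.61  2.02 15.91] -0.00019710218646312323
tool delta mm [ -3.4  -0.3 -66.3]
```

View pics/sc3.png

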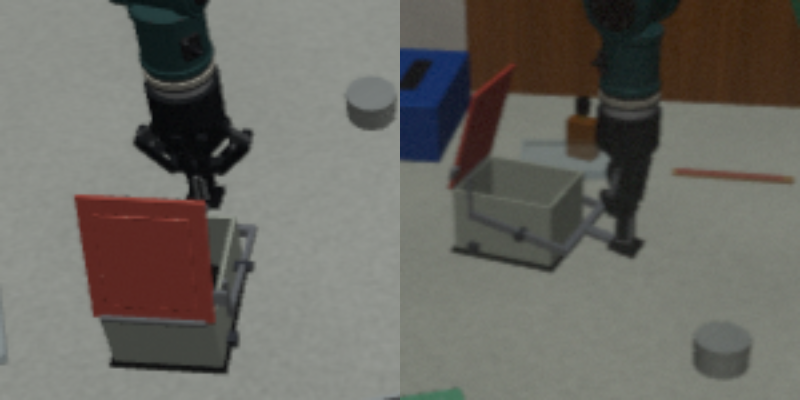

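The lid is wide open (about 70°) and the paddle is on its stop. I'll hold it there for another 4 s.

Emit:
{"op": "jog_arm", "data": {
  "rows": [0,0,0,0,0,0,0,0,0,0,0,0,0,0,0,0,0,0,0,0,0,0,0,0,0,0,0,0,0,0,0,0]
}}

```text
clock: 8.02
ee_pos: [0.4999, -0.2169, 0.0437]
tcp_rot: [3.118, -0.378, 0.005]
wrist_force: [-3.9, -0.2, 15.9]
grip_width: -0.0001
finger_force: 8.1
```

Emit:
{"op": "jog_arm", "data": {
  "rows": [0,0,0,0,0,0,0,0,0,0,0,0,0,0,0,0,0,0,0,0,0,0,0,0,0,0,0,0,0,0,0,0]
}}

```text
clock: 8.68
ee_pos: [0.4999, -0.2169, 0.0437]
tcp_rot: [3.118, -0.378, 0.005]
wrist_force: [-3.0, 0.1, 16.1]
grip_width: -0.0001
finger_force: 8.1
```

Emit:
{"op": "jog_arm", "data": {
  "rows": [0,0,0,0,0,0,0,0,0,0,0,0,0,0,0,0,0,0,0,0,0,0,0,0,0,0,0,0,0,0,0,0]
}}

```text
clock: 9.35
ee_pos: [0.5, -0.2169, 0.0437]
tcp_rot: [3.118, -0.378, 0.005]
wrist_force: [-2.8, 1.6, 16.5]
grip_width: 0.0001
finger_force: 8.1
```

Emit:
{"op": "jog_arm", "data": {
  "rows": [0,0,0,0,0,0,0,0,0,0,0,0,0,0,0,0,0,0,0,0,0,0,0,0,0,0,0,0,0,0,0,0]
}}

```text
clock: 10.02
ee_pos: [0.4999, -0.2169, 0.0437]
tcp_rot: [3.118, -0.378, 0.005]
wrist_force: [-3.7, 0.9, 15.8]
grip_width: 0.0003
finger_force: 8.1
```

Emit:
{"op": "jog_arm", "data": {
  "rows": [0,0,0,0,0,0,0,0,0,0,0,0,0,0,0,0,0,0,0,0,0,0,0,0,0,0,0,0,0,0,0,0]
}}

```text
clock: 10.68
ee_pos: [0.4999, -0.2169, 0.0437]
tcp_rot: [3.118, -0.378, 0.005]
wrist_force: [-3.4, 1.8, 16.6]
grip_width: 0.0
finger_force: 8.1
```

Emit:
{"op": "jog_arm", "data": {
  "rows": [0,0,0,0,0,0,0,0,0,0,0,0,0,0,0,0,0,0,0,0,0,0,0,0,0,0,0,0,0,0,0,0]
}}

```text
clock: 11.35
ee_pos: [0.4999, -0.2169, 0.0437]
tcp_rot: [3.118, -0.378, 0.005]
wrist_force: [-4.0, 1.0, 15.4]
grip_width: 0.0002
finger_force: 8.1
```

Emit:
{"op": "jog_arm", "data": {
  "rows": [0,0,-1,0,0,0,-1,0,0,0,-1,0,0,0,-1,0,0,0,-1,0,0,0,-1,0,0,0,-1,0,0,0,-1,0]
}}

```text
clock: 12.02
ee_pos: [0.499, -0.2166, 0.0504]
tcp_rot: [3.119, -0.378, 0.001]
wrist_force: [-0.9, 0.2, 4.7]
grip_width: -0.0003
finger_force: 2.3
```

Emit:
{"op": "jog_arm", "data": {
  "rows": [0,0,-1,0,0,0,-1,0,0,0,-1,0,0,0,-1,0,0,0,-1,0,0,0,-1,0,0,0,-1,0,0,0,-1,0]
}}

```text
clock: 12.68
ee_pos: [0.4985, -0.2165, 0.0584]
tcp_rot: [3.119, -0.378, -0.0]
wrist_force: [-1.3, 0.4, 3.7]
grip_width: -0.0
finger_force: 2.0
```

Emit:
{"op": "jog_arm", "data": {
  "rows": [0,0,-1,0,0,0,-1,0,0,0,-1,0,0,0,-1,0,0,0,-1,0,0,0,-1,0,0,0,-1,0,0,0,-1,0]
}}

```text
clock: 13.35
ee_pos: [0.4985, -0.2165, 0.0663]
tcp_rot: [-3.119, 0.378, 0.0]
wrist_force: [-1.3, 0.3, 1.7]
grip_width: -0.0002
finger_force: 1.5
```

Emit:
{"op": "jog_arm", "data": {
  "rows": [0,0,-1,0,0,0,-1,0,0,0,-1,0,0,0,-1,0,0,0,-1,0,0,0,-1,0,0,0,-1,0,0,0,-1,0]
}}

```text
clock: 14.02
ee_pos: [0.499, -0.2166, 0.0745]
tcp_rot: [3.119, -0.378, 0.002]
wrist_force: [0.5, -0.4, 2.1]
grip_width: 0.0001
finger_force: 1.2
```

Emit:
{"op": "jog_arm", "data": {
  "rows": [0,0,-1,0,0,0,-1,0,0,0,-1,0,0,0,-1,0,0,0,-1,0,0,0,-1,0,0,0,-1,0,0,0,-1,0]
}}

```text
clock: 14.68
ee_pos: [0.4987, -0.2165, 0.0824]
tcp_rot: [-3.119, 0.378, -0.0]
wrist_force: [1.3, -0.3, 1.7]
grip_width: -0.0
finger_force: 0.9
```

Emit:
{"op": "jog_arm", "data": {
  "rows": [0,0,-0.7,0,0,0,-0.7,0,0,0,-0.7,0,0,0,-0.7,0,0,0,-0.7,0,0,0,-0.7,0,0,0,-0.7,0,0,0,-0.7,0]
}}

```text
clock: 15.35
ee_pos: [0.4984, -0.2164, 0.0879]
tcp_rot: [-3.119, 0.378, 0.001]
wrist_force: [1.0, -0.2, 1.3]
grip_width: 0.0001
finger_force: 0.7
```

Emit:
{"op": "jog_arm", "data": {
  "rows": [0,0,-0.7,0,0,0,-0.7,0,0,0,-0.7,0,0,0,-0.7,0,0,0,-0.7,0,0,0,-0.7,0,0,0,-0.7,0,0,0,-0.7,0]
}}

```text
clock: 16.02
ee_pos: [0.4983, -0.2164, 0.0935]
tcp_rot: [-3.119, 0.378, 0.001]
wrist_force: [-0.2, 0.0, 0.3]
grip_width: 0.0001
finger_force: 0.0
```

Emit:
{"op": "jog_arm", "data": {
  "rows": [0,0,-2,0,0,0,-5,0,0,0,-10,0,0,0,-15,0,0,0,-20,0,0,0,-20,0,0,0,-20,0,0,0,-10,0]
}}

```text
clock: 16.68
ee_pos: [0.4997, -0.217, 0.1986]
tcp_rot: [3.118, -0.378, 0.007]
wrist_force: [0.6, 0.0, 0.2]
grip_width: 0.0004
finger_force: 0.0
```

Emit:
{"op": "jog_arm", "data": {
  "rows": [-10,0,-10,0,-20,0,-10,0,-20,0,-5,0,-10,0,0,0,0,0,0,0,0,0,0,0,0,0,0,0,0,0,0,0]
}}

```text
clock: 17.35
ee_pos: [0.4416, -0.2024, 0.2203]
tcp_rot: [3.119, -0.377, 0.001]
wrist_force: [0.0, -0.5, 0.3]
grip_width: -0.0
finger_force: 0.0
```

```bash
python3 d.py; python3 - <<'E'
from h import *
b=capture("scene");c=capture("side")
cr=[cv2.resize(b["pixels"],(400,300)),cv2.resize(c["pixels"],(400,300)),cv2.resize(b["pixels"][120:232,110:260],(400,300)),cv2.resize(c["pixels"][110:222,200:350],(400,300))]
save({"pixels":np.vstack([np.hstack(cr[:2]),np.hstack(cr[2:])])},"sc4.png")
E
```

```text
17.35 [ 0.4416 -0.2024  0.2203] heading -0.241 z [ 0.001 -0.    -1.   ] F [ 0.   -0.52  0.3 ] -2.5782234355568265e-05
tool delta mm [ 56.4  -0.2 110.3]
```

View pics/sc4.png

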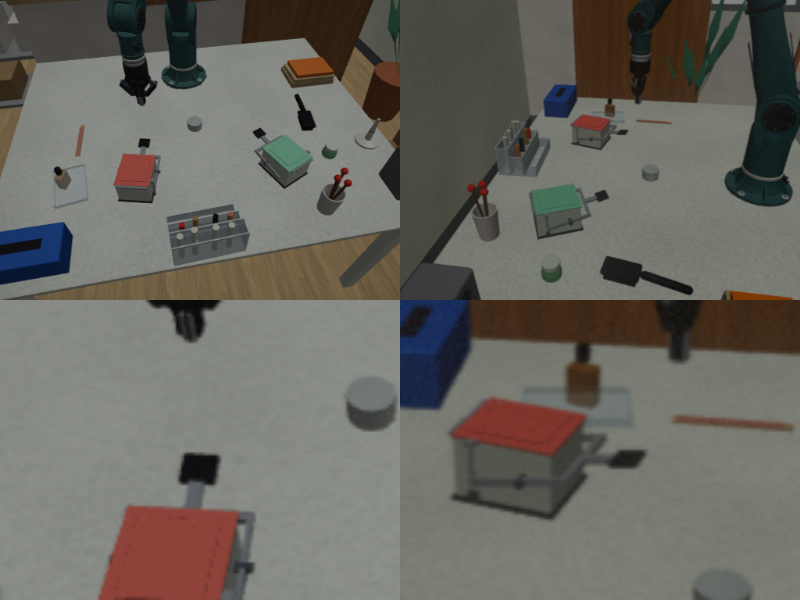

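The lid is closed, the paddle is up, everything else looks undisturbed and the hand is clear.

```bash
python3 -c "from workcell import *; print(finish_job())"
```

```text
the job is handed in; nothing more can be done
None
```

I pressed the coral bin's paddle to its stop and held the lid wide open for over 4 s, let it down over about 4 s until it closed fully, withdrew the arm without touching anything else, and handed the job in at about 17 s.

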